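Load the dish carousel and hold its index plunger out

ROBOT

A 6-joint arm with a two-finger parallel gripper is mounted at the origin on the work surface. World frame = base frame: x ahead of the robot, y to its left, z up, the work surface at z = 0. Lengths are in m, angles in rad, forces in N, time in s.
With the tool pointing down it reaches from about 0.4 to 0.825 m from the base axis. Payload 7 kg.
Tool frame: the origin (TCP) lies at the very end of the fingers, on their centre line; the grasp point (between the pads) lies 19 mm behind it (grip_depth is the distance from the TCP to the grasp point, in m); z points along the fingers, y is the direction in which the jaws open and shut (so a half turn about z gives the same grasp; the last joint's range is limited). The gripper opens to 88 mm and grips with 3 to 60 N. Pads are 19 mm wide; open, the fingers measure 130 mm over their backs; the gripper's body (78 mm by 193 mm) begins 47 mm behind the grasp point.
Start: joints at [1.497, 0.359, 0.012, 0, -1.224, -0.288], TCP at [0.239, 0.631, 0.227] pointing down, gripper open.
Joint ranges: [-3.07, 3.07], [-1.43, 2.12], [-1.02, 1.25], [-3.03, 1.67], [-3.05, -0], [-3.03, 3.03]. Speed limits (rad/s): [2.39, 2.39, 3.01, 3.14, 3.14, 3.14].

INTERFACE

Orientations are given as [roll, pitch, yaw] about the fixed x, y, z axes, in that order (R = Rz(yaw) Ry(pitch) Rx(roll)).
In Python, from station import get_state, grab_frame, get_calibration, job_done, grip_depth gives the robot as it stands. The module is installed in compiled form; this text tells all that it offers.
- The arm moves only by the shell command python3 -m crank 'ROWS' [FORCE]. ROWS is JSON, a list of rows, each an object with "turn": the turn, a rotation vector about the tool's x, y, z each as a share of 2 pi rad, from -1 to 1, a list of three; "slide": the shift along the tool's x, y, z each as a share of 0.5 m, from -1 to 1, a list of three; "fingers": the opening, from -1 (shut) to 1 (fully open). A call has 1 to 5 rows; each row is the pose to reach, as a shift and turn from the pose commanded when the call began, along the tool's axes at that moment, turning the shorter way round; what a row does not reach only later rows make up. A row lasts 1/12 s, in which the tool goes at most 41.7 mm and 7.16 degrees, less where a joint would pass 70% of its speed; a pose out of reach is approached as far as the arm can. A call with a number of a shift or a turn outside -1 to 1 is refused whole. A call with a gripper value outside its range is refused whole. The fingers move at their own pace and stop on an object; FORCE is the grip in N (left out, the last holds). Time passes only in rows, so rows that repeat a pose let the fingers close. It gives the time, the measured TCP pose, the force and the opening at its end, in the units of the state.
- get_state(): the state, without advancing time (a new reading comes with each control period).
- grab_frame(name): name is "scene" or "top" or "wrist"; returns the picture (400x640x3 uint8, red, green, blue); there is no depth.
- get_calibration(name): a dict with "K" (3x3 intrinsics, pixels), "pose" (4x4, takes a point from camera to world coordinates). Camera axes: x right, y up, looking along -z (the intrinsics and any distortion apply to the point x, -y, -z); pixel columns grow to the right and rows downward; lengths in m; the calibration is good to about 2 mm. A picture is of the moment at which its call begins: read the wrist's pose just before it. get_calibration takes no time and is no camera call; for the wrist camera it gives the pose at the moment of the call.
- job_done(): hands the job in, once; it reports no verdict.
The state is a dict: "t": time; "q": joint angles; "qd": joint speeds; "joint_efforts": joint torques, N m; "eef_pos": TCP position; "ee_rot": TCP orientation; "force": force on the tool from outside, world axes, zero at the start; "moment": the same for the moment, N m; "width": finger opening in m.
Only numpy, scipy, OpenCV 4.12 (cv2) and the standard library are available. Lean on these libraries where they do the work, as an engineer would, in place of code of your own. Each camera call takes 0.05 s, during which the arm holds its last target.

TASK

Set up the dish carousel: lower the wide dark-grey collar down the centre post until it sits fully home on the shoulder, then the narrow blue collar down onto it, lowering each one rather than dropping it. Then, leaving the plunger alone until both collars are on, grip the red knob of the sprung index plunger, pull it fully back along its slanting axis to its stop, and finish while still gripping and holding it back, clear of its seat hole, so that I can turn the carousel. Leave the squeeze bottle, the cup and the jar where they stand.

Things in the scene. Friction and masses are not known exactly. Their poses are not given: they have to be found in the camera images.
- carousel: dish carousel, fixed to the bench: white turntable disc 184 mm in diameter, its top 30 mm above the bench, with five clear dishes 7 mm high, on a round aluminium foot 200 mm in diameter with a 50 mm wide arm reaching 145 mm to its -y side. Origin on the centre axis at bench height, z up. The plunger and its bracket stand at its -y side
- seat (a point): top of the 34 mm wide aluminium shoulder at the foot of the centre post, on the post's axis, 42 mm above the bench; z up. The steel post rises 70 mm from here, 16 mm in diameter, with a chamfered tip. The collars seat here: the wide one on the shoulder, the narrow one on the wide one
- post_tip (a point): top of the centre post, on its axis, 112 mm above the bench
- wide_mid (a point): centre, half-way up, of the wide dark-grey collar: loose plastic ring, outer diameter 52 mm, hole 22 mm right through, height 30 mm, about 90 g, lying flat in the tray; z is the hole's axis, both ends alike
- narrow_mid (a point): centre, half-way up, of the narrow blue collar: loose plastic ring, outer diameter 42 mm, hole 22 mm right through, height 24 mm, about 60 g, lying flat in the tray; z is the hole's axis, both ends alike
- tray: white open tray fixed to the bench, 300 (x) x 200 (y) x 22 mm high, walls and floor 4 mm thick; origin under its centre, z up. The two collars lie in it, either one at either end, about 65 mm from its middle along its x
- knob (a point): centre of the plunger's red pull knob, a cylinder 24 mm in diameter, 26 mm long; moves with it. z axis = plunger axis, the way to pull: 30 degrees off vertical, up and outward to the carousel's -y side. x axis is level: close the fingers along it, from straight above. Seated: 99 mm above the bench, 123 mm out from the post axis. Sleeve and 34 mm wide bracket below reach up to 80 mm
- plunger_part (a joint): how far the plunger is pulled, in m: 0 seated (pin 8 mm deep in its hole in the turntable), 0.008 at the hole's mouth, 0.016 fully back against its stop. A spring pulls it home: about 4 N when seated, 10.4 N fully back; let go, it snaps home
- wide_collar: the wide dark-grey collar; origin at the centre of one end face
- narrow_collar: the narrow blue collar; origin at the centre of one end face
- squeeze_bottle: bystander: closed clear bottle with white cap, 68 mm in diameter, 170 mm high, beyond the tray; origin under its centre; leave alone
- cup: bystander: clear open cup, 80 mm across the rim, 60 mm high, between robot and carousel; origin under its centre; leave alone
- jar: bystander: white jar with dark lid, 60 mm in diameter, 60 mm high, beyond the carousel; origin under its centre; leave alone
Things that resemble listed ones, but are neither listed nor needed, are in the scene too. There is more than one size of the wide_collar; the job needs the larger. Of the things that look like the carousel, the larger one is meant.

How it is judged:
By the outcome, as a careful person would: the job done as asked, in the order asked, and still so for the second after the job is handed in, while the arm keeps its last pose, push and grip.
It also fails if it takes over 61 s, if anything falls off the work surface, if the arm or the gripper's body presses on something with over 40 N, if the wrist force passes 120 N, or if a joint passes its speed limit or range.

## Working session

There is one attempt and no reset: what is moved stays moved. The work goes in short steps, Python scripts to look and compute and a shell command to move; the robot and the scene stay as the last step left them, time stands still between calls to the robot, and variables do not carry over. Pictures are saved under pics/ and viewed, and the job is handed in when it is done.

```bash
mkdir -p pics
python3 - <<'E'
from station import *
import cv2
print(get_state()); print(grip_depth)
for n in ("scene","top","wrist"):
    c=get_calibration(n); print(n,c)
    cv2.imwrite(f"pics/{n}0.png",grab_frame(n)[:,:,::-1])
E
```

```text
{'t': 0.0, 'q': array([ 1.49710373e+00,  3.59409906e-01,  1.10415598e-02, -3.36763136e-04,
       -1.22408691e+00, -2.88089420e-01]), 'qd': array([-0.00092011, -0.00048774,  0.00047686,  0.00085249, -0.00014594,
       -0.00053293]), 'joint_efforts': array([-1.84541437e-03, -5.82711983e+01,  2.93053079e+01,  6.99680284e+00,
        6.86382395e-03, -1.73519720e-04]), 'eef_pos': array([0.23877381, 0.63083088, 0.22560268]), 'ee_rot': array([ 3.13991214e+00, -1.67850838e-04, -3.61896575e-01]), 'force': array([ 0.14274301, -0.12873955, -0.090387  ]), 'moment': array([ 0.02288745,  0.01334494, -0.03295264]), 'width': 0.08789717788924577}
0.0188
scene {'K': array([[384.5884637 ,   0.        , 319.28538679],
       [  0.        , 384.5884637 , 196.61430609],
       [  0.        ,   0.        ,   1.        ]]), 'pose': array([[-0.58504125, -0.66241079,  0.46790885,  0.97562852],
       [ 0.81096264, -0.48361912,  0.32932072,  0.33231085],
       [ 0.00814407,  0.5721228 ,  0.82012754,  0.83580599],
       [ 0.        ,  0.        ,  0.        ,  1.        ]])}
top {'K': array([[407.95165116,   0.        , 321.88473385],
       [  0.        , 407.95165116, 204.006662  ],
       [  0.        ,   0.        ,   1.        ]]), 'pose': array([[-0.0077997 ,  0.98198249, -0.1888109 ,  0.38630217],
       [-0.99993621, -0.00920184, -0.0065507 ,  0.05406703],
       [-0.00817008,  0.18874776,  0.98199162,  0.95565289],
       [ 0.        ,  0.        ,  0.        ,  1.        ]])}
wrist {'K': array([[314.91623436,   0.        , 321.91877257],
       [  0.        , 314.91623436, 203.13303551],
       [  0.        ,   0.        ,   1.        ]]), 'pose': array([[-0.3530962 ,  0.8984129 ,  0.26110788,  0.30778696],
       [-0.93558552, -0.33956621, -0.09682216,  0.6035587 ],
       [ 0.00167714, -0.27847629,  0.96044164,  0.38291869],
       [ 0.        ,  0.        ,  0.        ,  1.        ]])}
```

View pics/scene0.png

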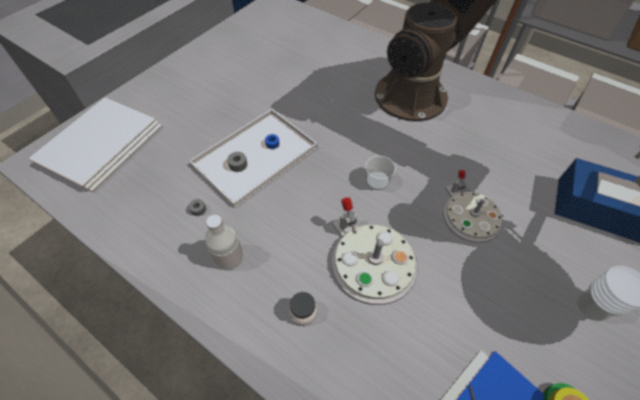

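View pics/top0.png

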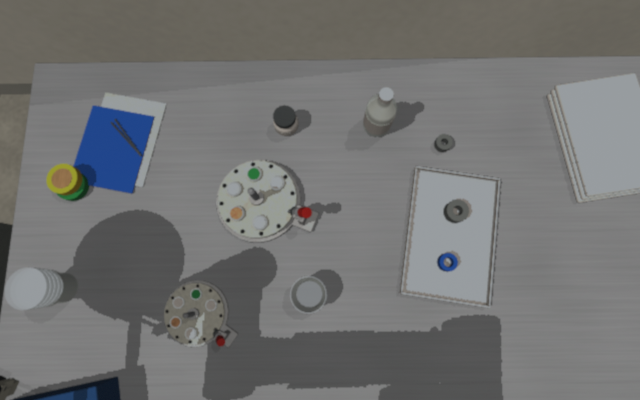

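View pics/wrist0.png

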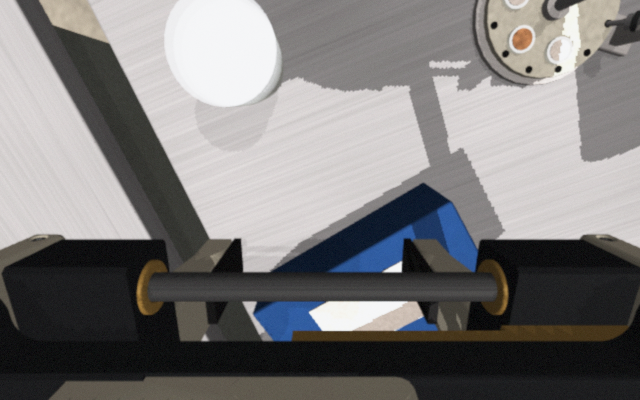

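The pictures show the large carousel at top px (258,200), its red knob at (305,213), the tray at (452,236), the grey collar at (457,211) and the blue one at (447,262). The decoys are a small ring at (444,143) and a small carousel at (195,314). Next I'll zoom in and measure.

```bash
cat > h.py <<'E'
import numpy as np, cv2
from station import *
def ray(cal,u,v):
    K=cal["K"];P=cal["pose"]
    d=np.array([(u-K[0,2])/K[0,0],-(v-K[1,2])/K[1,1],-1.]); d=P[:3,:3]@d
    return P[:3,3],d/np.linalg.norm(d)
def onz(cal,u,v,z):
    o,d=ray(cal,u,v); return o+d*(z-o[2])/d[2]
def tri(rs):
    A=np.zeros((3,3));b=np.zeros(3)
    for o,d in rs:
        M=np.eye(3)-np.outer(d,d);A+=M;b+=M@o
    p=np.linalg.solve(A,b); return p,[float(np.linalg.norm((np.eye(3)-np.outer(d,d))@(p-o))) for o,d in rs]
def proj(cal,p):
    P=cal["pose"];c=P[:3,:3].T@(np.asarray(p)-P[:3,3]);K=cal["K"]
    return K[0,0]*c[0]/-c[2]+K[0,2], K[1,1]*-c[1]/-c[2]+K[1,2]
def blobs(im,lo,hi,roi=None,mn=8):
    h=cv2.cvtColor(im,cv2.COLOR_RGB2HSV);m=cv2.inRange(h,np.array(lo),np.array(hi))
    if roi:
        z=np.zeros_like(m);x0,y0,x1,y1=roi;z[y0:y1,x0:x1]=m[y0:y1,x0:x1];m=z
    n,l,s,c=cv2.connectedComponentsWithStats(m)
    return [(s[i].tolist(),c[i].round(2).tolist()) for i in range(1,n) if s[i,4]>=mn]
E
python3 - <<'E'
from h import *
t=cv2.imread("pics/top0.png");s=cv2.imread("pics/scene0.png")
a=cv2.resize(t[150:250,200:340],None,fx=5,fy=5,interpolation=cv2.INTER_CUBIC)
b=cv2.resize(s[180:310,310:440],None,fx=4.6,fy=4.6,interpolation=cv2.INTER_CUBIC)
c=cv2.resize(t[160:310,395:510],None,fx=4,fy=4,interpolation=cv2.INTER_CUBIC)
for n,i in zip("abc",(a,b,c)): cv2.imwrite(f"pics/z{n}.png",i); print(i.shape)
ct,cs=get_calibration("top"),get_calibration("scene")
T=t[:,:,::-1].copy();S=s[:,:,::-1].copy()
print("blue",blobs(T,(105,120,40),(130,255,255),(400,160,505,310)),blobs(S,(105,120,40),(130,255,255),(190,110,320,200)))
print("red",blobs(T,(0,150,60),(8,255,255),(280,190,340,240)),blobs(T,(172,150,60),(180,255,255),(280,190,340,240)),blobs(S,(0,150,60),(8,255,255),(320,180,370,240)),blobs(S,(172,150,60),(180,255,255),(320,180,370,240)))
print("grey",blobs(T,(0,0,0),(180,120,130),(435,190,480,235)),blobs(S,(0,0,0),(180,120,130),(220,140,258,180)))
E
```

```text
(500, 700, 3)
(598, 598, 3)
(600, 460, 3)
blue [([438, 253, 19, 18, 204], [447.31, 261.79])] [([266, 135, 13, 13, 139], [271.75, 140.82])]
red [([298, 208, 13, 10, 106], [304.35, 212.21])] [] [([342, 198, 10, 12, 83], [346.78, 203.52])] []
grey [([443, 199, 29, 25, 538], [456.68, 210.56])] [([227, 153, 20, 19, 302], [236.74, 162.03])]
```

```bash
ls pics
```

```text
scene0.png
top0.png
wrist0.png
za.png
zb.png
zc.png
```

View pics/za.png

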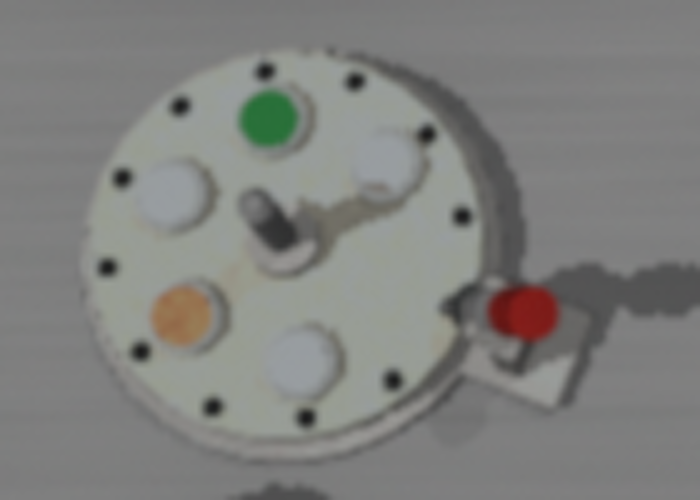

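View pics/zb.png

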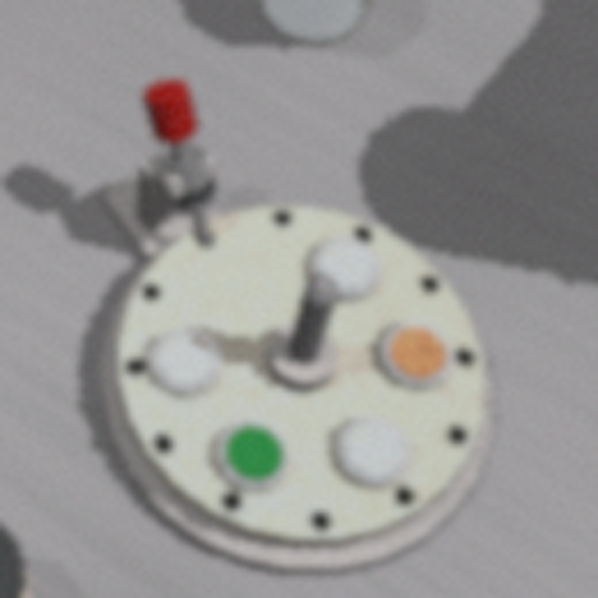

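View pics/zc.png

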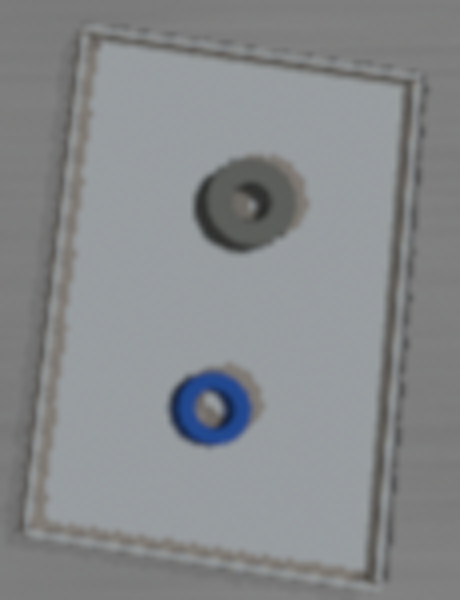

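Run:
```python
from h import *
T=cv2.imread("pics/top0.png")[:,:,::-1].copy();S=cv2.imread("pics/scene0.png")[:,:,::-1].copy()
ct,cs=get_calibration("top"),get_calibration("scene")
for n,im,c,roi in(("top",T,ct,(215,158,300,240)),("scene",S,cs,(333,222,415,298))):
    bl=blobs(im,(0,0,0),(180,255,95),roi,3)
    p=[];
    for s,(u,v) in bl:
        if s[4]<40:
            w=onz(c,u,v,.03);p.append(w[:2]);
    p=np.array(p,np.float32)
    # robust circle r~ unknown
    best=None
    import itertools
    for tr in itertools.combinations(range(len(p)),3):
        A=np.c_[2*p[list(tr)],np.ones(3)];b=(p[list(tr)]**2).sum(1)
        try:x=np.linalg.solve(A,b)
        except Exception:continue
        r=np.sqrt(x[2]+x[0]**2+x[1]**2);e=abs(np.linalg.norm(p-x[:2],axis=1)-r)<.002
        if best is None or e.sum()>best.sum():best=e
    A=np.c_[2*p[best],np.ones(best.sum())];b=(p[best]**2).sum(1);x=np.linalg.lstsq(A,b,rcond=None)[0]
    print(n,len(p),best.sum(),"axis",x[:2],"r",np.sqrt(x[2]+x[0]**2+x[1]**2))
print("tip top on .112",onz(ct,251,190.4,.112),"scene",onz(cs,380,242,.112),tri([ray(ct,251,190.4),ray(cs,380,242)]))
print("knob",tri([ray(ct,304.35,212.21),ray(cs,346.78,203.52)]))
print("wide",onz(ct,458.1,209.8,.034),onz(cs,236.74,162.03,.022),"narrow",onz(ct,448,261.2,.028),onz(cs,271.75,140.82,.018))
print("tray corner",[onz(ct,395+a/4,160+b/4,.022).round(4).tolist() for a,b in((83,25),(422,75),(383,580),(25,535))])
```

```text
top 15 11 axis [0.58006554 0.21182114] r 0.0828310770352627
scene 12 9 axis [0.58036489 0.21318656] r 0.08284550648162302
tip top on .112 [0.57933371 0.20992566 0.112     ] scene [0.58194515 0.21453793 0.112     ] (array([0.57988373, 0.21230799, 0.106918  ]), [0.001563450997221113, 0.0015634509972211265])
knob (array([0.53337091, 0.09806151, 0.0980777 ]), [0.0008095722030152314, 0.0008095722030152327])
wide [ 0.54709336 -0.25134397  0.034     ] [ 0.55109185 -0.24535042  0.022     ] narrow [ 0.43101514 -0.22238309  0.028     ] [ 0.43085882 -0.22134519  0.018     ]
tray corner [[0.6548, -0.1627, 0.022], [0.6223, -0.3599, 0.022], [0.3343, -0.3124, 0.022], [0.3601, -0.1153, 0.022]]
```

```bash
cat >> h.py <<'E'
from scipy.spatial.transform import Rotation as Ro
def plan(p,yaw=None,full=False):
    s=get_state();R=Ro.from_euler("xyz",s["ee_rot"])
    sl=R.inv().apply(np.asarray(p)-s["eef_pos"])/0.5
    Rt=Ro.from_euler("xyz",[np.pi,0,yaw if yaw is not None else s["ee_rot"][2]])
    tu=(R.inv()*Rt).as_rotvec()/(2*np.pi)
    print("t",round(s["t"],2),"pos",s["eef_pos"].round(4),"rot",s["ee_rot"].round(4),"w",round(s["width"],4),"F",s["force"].round(1))
    print("slide",sl.round(4),"turn",tu.round(4))
E
python3 - <<'E'
from h import *
plan([.50,.25,.24],-1.958)
ct=get_calibration("top");print("bottle",onz(ct,376,130,0),onz(ct,386,95,.17))
E
```

```text
t 0.15 pos [0.2388 0.631  0.2258] rot [ 3.1403e+00 -1.0000e-04 -3.6190e-01] w 0.0878 F [-0.2 -0.4  0. ]
slide [ 0.7583  0.5276 -0.0276] turn [ 1.00e-04 -2.00e-04  2.54e-01]
bottle [ 0.75484972 -0.07461238  0.        ] [ 0.7652783  -0.07484401  0.17      ]
```

```bash
R='{"turn":[0,0,0.254],"slide":[0.758,0.528,-0.028],"fingers":1}'; python3 -m crank '[{"turn":[0,0,0.254],"slide":[0.758,0.528,-0.028],"fingers":1},{"turn":[0,0,0.254],"slide":[0.758,0.528,-0.028],"fingers":1},{"turn":[0,0,0.254],"slide":[0.758,0.528,-0.028],"fingers":1},{"turn":[0,0,0.254],"slide":[0.758,0.528,-0.028],"fingers":1},{"turn":[0,0,0.254],"slide":[0.758,0.528,-0.028],"fingers":1}]'; python3 -c "
from h import *
plan([.55,-.1,.24],-1.958)"
```

```text
t: 0.57
eef_pos: [0.3572, 0.4577, 0.2327]
ee_rot: [3.141, -0.0, -0.992]
force: [1.4, 0.4, 0.0]
width: 0.0878
t 0.57 pos [0.3572 0.4577 0.2327] rot [ 3.1413e+00 -2.0000e-04 -9.9240e-01] w 0.0878 F [1.4 0.4 0. ]
slide [ 1.1447  0.2868 -0.0142] turn [ 0.     -0.      0.1537]
```

```bash
python3 -m crank '[{"turn":[0,0,0.154],"slide":[0.98,0.2,-0.014],"fingers":1},{"turn":[0,0,0.154],"slide":[0.98,0.2,-0.014],"fingers":1},{"turn":[0,0,0.154],"slide":[0.98,0.2,-0.014],"fingers":1},{"turn":[0,0,0.154],"slide":[0.98,0.2,-0.014],"fingers":1},{"turn":[0,0,0.154],"slide":[0.98,0.2,-0.014],"fingers":1}]'; python3 -c "
from h import *
plan([.55,-.16,.24],-1.958)"
```

```text
t: 0.98
eef_pos: [0.4345, 0.2642, 0.2358]
ee_rot: [3.142, 0.0, -1.618]
force: [1.5, 0.1, -0.0]
width: 0.0878
t 0.98 pos [0.4345 0.2642 0.2358] rot [ 3.1416e+00  1.0000e-04 -1.6176e+00] w 0.0878 F [ 1.5  0.1 -0. ]
slide [ 0.8366 -0.2704 -0.0085] turn [0.     0.     0.0542]
```

```bash
python3 -m crank '[{"turn":[0,0,0.054],"slide":[0.837,-0.27,-0.008],"fingers":1},{"turn":[0,0,0.054],"slide":[0.837,-0.27,-0.008],"fingers":1},{"turn":[0,0,0.054],"slide":[0.837,-0.27,-0.008],"fingers":1},{"turn":[0,0,0.054],"slide":[0.837,-0.27,-0.008],"fingers":1},{"turn":[0,0,0.054],"slide":[0.837,-0.27,-0.008],"fingers":1}]'
python3 -m crank '[{"turn":[0,0,0],"slide":[0.42,-0.13,0],"fingers":1},{"turn":[0,0,0],"slide":[0.42,-0.13,0],"fingers":1},{"turn":[0,0,0],"slide":[0.42,-0.13,0],"fingers":1},{"turn":[0,0,0],"slide":[0.42,-0.13,0],"fingers":1},{"turn":[0,0,0],"slide":[0.42,-0.13,0],"fingers":1}]'
python3 -c "
from h import *
plan([.548,-.25,.1],-1.958)
c=get_calibration('wrist');np.savez('w1.npz',**c);cv2.imwrite('pics/w1.png',grab_frame('wrist')[:,:,::-1])
print([np.round(proj(c,p),1) for p in ([.548,-.25,.034],[.431,-.222,.028])])"
```

```text
t: 1.4
eef_pos: [0.4901, 0.0635, 0.2379]
ee_rot: [-3.141, 0.0, -1.951]
force: [1.0, 0.6, -0.4]
width: 0.0875
t: 1.82
eef_pos: [0.4728, -0.144, 0.2378]
ee_rot: [-3.141, 0.0, -1.951]
force: [1.3, -0.1, 0.6]
width: 0.0881
t 1.82 pos [ 0.4728 -0.144   0.2378] rot [-3.1412e+00  3.0000e-04 -1.9508e+00] w 0.0881 F [ 1.3 -0.1  0.6]
slide [ 0.141  -0.2183  0.2757] turn [-0.0001  0.      0.0011]
[array([222.3, 117.5]), array([329.9, 101.3])]
```

View pics/w1.png

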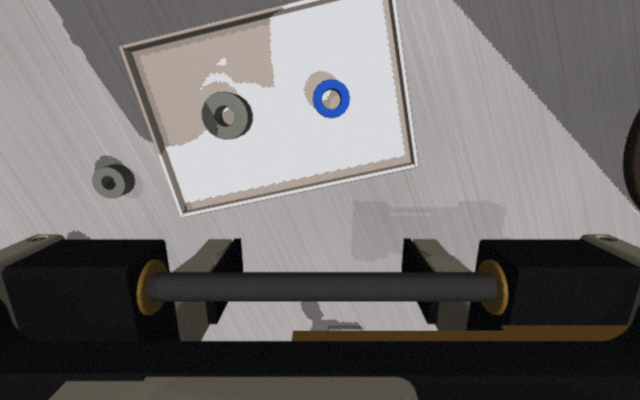

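```bash
python3 -c "
from h import *
im=cv2.imread('pics/w1.png')[:,:,::-1].copy();c=np.load('w1.npz')
b=blobs(im,(105,120,40),(130,255,255),(280,60,370,140));print(b)
for (u,v) in [b[0][1]]: print('narrow',onz(c,u,v,.02),onz(c,u,v,.028))
g=im[85:150,190:265];h=cv2.cvtColor(g,cv2.COLOR_RGB2HSV)
m=cv2.inRange(h,(0,0,0),(180,60,125))
cv2.imwrite('pics/w1z.png',np.hstack([cv2.resize(g,None,fx=5,fy=5)[:,:,::-1],cv2.cvtColor(cv2.resize(m,None,fx=5,fy=5),cv2.COLOR_GRAY2BGR)]))
ct=[x for x in cv2.findContours(m,cv2.RETR_CCOMP,cv2.CHAIN_APPROX_NONE)[0] if len(x)>15]
for x in ct: (cx,cy),r=cv2.minEnclosingCircle(x);print(cx+190,cy+85,r,onz(c,cx+190,cy+85,.034))
"
```

```text
[([313, 80, 37, 38, 767], [330.94, 97.96])]
narrow [ 0.42832236 -0.2250904   0.02      ] [ 0.42865007 -0.22486892  0.028     ]
226.96529388427734 114.55655479431152 25.81200408935547 [ 0.54178156 -0.25094753  0.034     ]
228.0 115.5 9.708344459533691 [ 0.54116938 -0.24962419  0.034     ]
```

View pics/w1z.png

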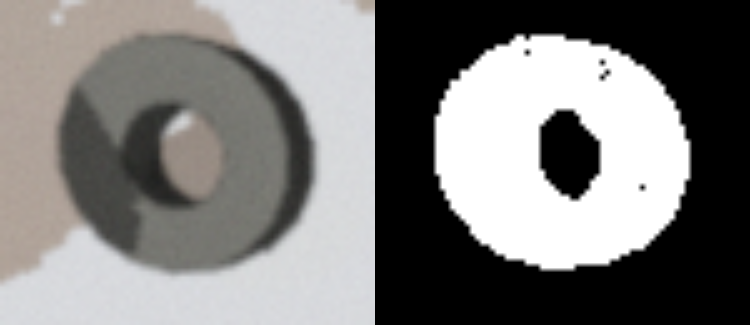

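```bash
python3 -c "
from h import *
c=np.load('w1.npz')
print('wide',onz(c,224.5,115.4,.034));plan([.5445,-.2500,.12],-1.958)"
```

```text
wide [ 0.54471142 -0.25114942  0.034     ]
t 1.87 pos [ 0.4716 -0.1495  0.2376] rot [ 3.141e+00 -1.800e-03 -1.954e+00] w 0.0876 F [ 0.3 -4.5  0.3]
slide [ 0.1315 -0.2104  0.2353] turn [ 0.0001 -0.0003  0.0006]
```

```bash
python3 -m crank '[{"turn":[0,0,0.0006],"slide":[0.13,-0.213,0.1],"fingers":1},{"turn":[0,0,0.0006],"slide":[0.133,-0.213,0.1],"fingers":1},{"turn":[0,0,0.0006],"slide":[0.133,-0.213,0.1],"fingers":1},{"turn":[0,0,0.0006],"slide":[0.133,-0.213,0.1],"fingers":1},{"turn":[0,0,0.0006],"slide":[0.133,-0.213,0.1],"fingers":1}]'
python3 -m crank '[{"turn":[0,0,0],"slide":[0,0,0],"fingers":1}]'
python3 -c "
from h import *
plan([.5458,-.2511,.05],-1.958)
c=get_calibration('wrist');np.savez('w2.npz',**c);im=grab_frame('wrist');cv2.imwrite('pics/w2.png',im[:,:,::-1])
print([np.round(proj(c,p),1) for p in ([.5458,-.2511,.034],[.430,-.2235,.028])])"
```

```text
t: 2.28
eef_pos: [0.5475, -0.2453, 0.1846]
ee_rot: [3.137, -0.001, -1.958]
force: [-0.2, -0.4, 0.1]
width: 0.0876
t: 2.37
eef_pos: [0.5472, -0.2437, 0.1866]
ee_rot: [3.139, -0.001, -1.956]
force: [-0.6, 0.4, 0.7]
width: 0.0877
t 2.37 pos [ 0.5472 -0.2437  0.1866] rot [ 3.1394e+00 -5.0000e-04 -1.9564e+00] w 0.0877 F [-0.6  0.4  0.7]
slide [ 0.0146 -0.0036  0.2733] turn [ 0.0004 -0.0001  0.0003]
[array([319. , 183.6]), array([435.5, 165. ])]
```

View pics/w2.png

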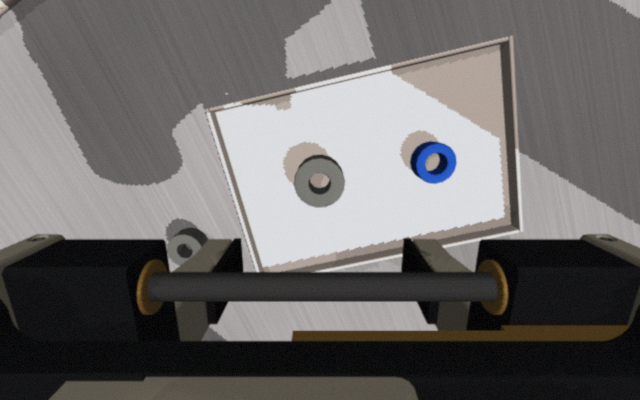

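```bash
python3 -c "
from h import *
im=cv2.imread('pics/w2.png')[:,:,::-1].copy();c=np.load('w2.npz')
z=np.hstack([cv2.resize(im[150:212,290:350],None,fx=6,fy=6),cv2.resize(im[132:194,404:464],None,fx=6,fy=6)])
cv2.imwrite('pics/w2z.png',z[:,:,::-1])
"
```

```text
(no output)
```

View pics/w2z.png

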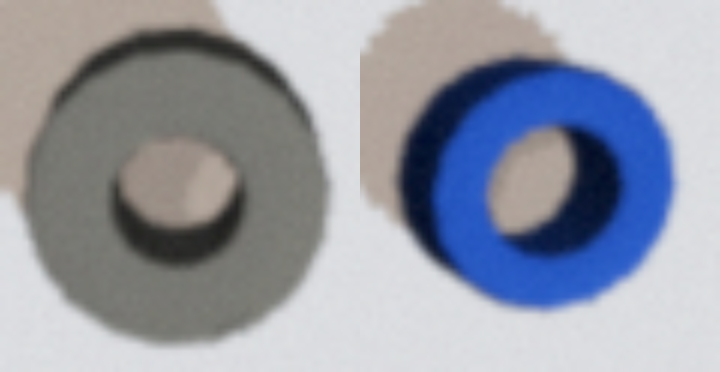

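```bash
python3 -c "
from h import *
c=np.load('w2.npz')
print('wide',onz(c,319.2,182.7,.034),'narrow',onz(c,435.8,163.2,.028));plan([.5458,-.2516,.013],-1.958)"
```

```text
wide [ 0.54523118 -0.25189404  0.034     ] narrow [ 0.42924207 -0.22511631  0.028     ]
t 2.42 pos [ 0.5473 -0.2431  0.1876] rot [ 3.1409e+00 -1.0000e-04 -1.9553e+00] w 0.0876 F [-0.4  0.5  0.2]
slide [ 0.0168 -0.0039  0.3491] turn [ 0.0001 -0.      0.0004]
```

```bash
python3 -m crank '[{"turn":[0,0,0],"slide":[0.016,-0.004,0.08],"fingers":1},{"turn":[0,0,0],"slide":[0.017,-0.004,0.16],"fingers":1},{"turn":[0,0,0],"slide":[0.017,-0.004,0.22],"fingers":1},{"turn":[0,0,0],"slide":[0.017,-0.004,0.26],"fingers":1},{"turn":[0,0,0],"slide":[0.017,-0.004,0.28],"fingers":1}]'
python3 -c "
from h import *
plan([.5455,-.2516,.013],-1.958)"
```

```text
t: 2.83
eef_pos: [0.5448, -0.2505, 0.0461]
ee_rot: [3.139, -0.0, -1.954]
force: [0.3, 0.4, 0.4]
width: 0.0877
t 2.83 pos [ 0.5448 -0.2505  0.0461] rot [ 3.1393e+00 -2.0000e-04 -1.9538e+00] w 0.0877 F [0.3 0.4 0.4]
slide [ 0.0014 -0.0023  0.0662] turn [ 0.0004 -0.      0.0007]
```

```bash
python3 -m crank '[{"turn":[0,0,0],"slide":[0.002,-0.002,0.03],"fingers":1},{"turn":[0,0,0],"slide":[0.002,-0.002,0.05],"fingers":1},{"turn":[0,0,0],"slide":[0.002,-0.002,0.068],"fingers":1},{"turn":[0,0,0],"slide":[0.002,-0.002,0.068],"fingers":-1},{"turn":[0,0,0],"slide":[0.002,-0.002,0.068],"fingers":-1}]' 25
python3 -m crank '[{"turn":[0,0,0],"slide":[0,0,0],"fingers":-1},{"turn":[0,0,0],"slide":[0,0,0],"fingers":-1},{"turn":[0,0,0],"slide":[0,0,0],"fingers":-1},{"turn":[0,0,0],"slide":[0,0,0],"fingers":-1},{"turn":[0,0,0],"slide":[0,0,0],"fingers":-1}]' 25
```

```text
t: 3.25
eef_pos: [0.5472, -0.2531, 0.0143]
ee_rot: [-3.141, -0.0, -1.954]
force: [0.3, -0.3, 0.0]
width: 0.0792
t: 3.67
eef_pos: [0.5471, -0.2534, 0.0143]
ee_rot: [-3.141, 0.0, -1.955]
force: [-2.2, 0.6, 3.2]
width: 0.0516
```

```bash
python3 -m crank '[{"turn":[0,0,0],"slide":[0,0,-0.03],"fingers":-1},{"turn":[0,0,0],"slide":[0,0,-0.1],"fingers":-1},{"turn":[0,0,0],"slide":[0,0,-0.18],"fingers":-1},{"turn":[0,0,0],"slide":[0,0,-0.26],"fingers":-1},{"turn":[0,0,0],"slide":[0,0,-0.33],"fingers":-1}]' 25
python3 -c "
from h import *
plan([.575,0.0,.2],-1.958)"
```

```text
t: 4.08
eef_pos: [0.5469, -0.2535, 0.1813]
ee_rot: [-3.141, 0.0, -1.955]
force: [1.5, -0.2, -1.2]
width: 0.0518
t 4.08 pos [ 0.5469 -0.2535  0.1813] rot [-3.1406  0.     -1.9549] w 0.0518 F [ 1.5 -0.2 -1.2]
slide [-0.4911  0.1378 -0.0376] turn [-0.0002  0.      0.0005]
```

```bash
python3 -m crank '[{"turn":[0,0,0],"slide":[-0.49,0.138,-0.03],"fingers":-1},{"turn":[0,0,0],"slide":[-0.49,0.138,-0.03],"fingers":-1},{"turn":[0,0,0],"slide":[-0.49,0.138,-0.03],"fingers":-1},{"turn":[0,0,0],"slide":[-0.49,0.138,-0.03],"fingers":-1},{"turn":[0,0,0],"slide":[-0.49,0.138,-0.03],"fingers":-1}]' 25
python3 -c "
from h import *
plan([.5802,0.2125,.2],-1.958)"
```

```text
t: 4.5
eef_pos: [0.5693, -0.0449, 0.1913]
ee_rot: [-3.141, 0.0, -1.956]
force: [1.8, -0.3, -0.8]
width: 0.0519
t 4.5 pos [ 0.5693 -0.0449  0.1913] rot [-3.1414e+00  4.0000e-04 -1.9556e+00] w 0.0519 F [ 1.8 -0.3 -0.8]
slide [-0.4855  0.173  -0.0173] turn [-0.      0.0001  0.0004]
```

```bash
python3 -m crank '[{"turn":[0,0,0],"slide":[-0.485,0.173,-0.01],"fingers":-1},{"turn":[0,0,0],"slide":[-0.485,0.173,-0.01],"fingers":-1},{"turn":[0,0,0],"slide":[-0.485,0.173,-0.01],"fingers":-1},{"turn":[0,0,0],"slide":[-0.485,0.173,-0.01],"fingers":-1},{"turn":[0,0,0],"slide":[-0.485,0.173,-0.01],"fingers":-1}]' 25
python3 -m crank '[{"turn":[0,0,0],"slide":[-0.1,0.04,0],"fingers":-1},{"turn":[0,0,0],"slide":[-0.1,0.04,0],"fingers":-1},{"turn":[0,0,0],"slide":[-0.1,0.04,0],"fingers":-1}]' 25
python3 -c "
from h import *
plan([.5802,0.2125,.16],-1.958)
im=grab_frame('wrist');cv2.imwrite('pics/w3.png',im[:,:,::-1])
im=grab_frame('top');cv2.imwrite('pics/t3.png',im[:,:,::-1])
im=grab_frame('scene');cv2.imwrite('pics/s3.png',im[:,:,::-1])
cv2.imwrite('pics/s3z.png',cv2.resize(im[150:300,300:440],None,fx=4,fy=4)[:,:,::-1])
plan([.5802,0.2125,.16],-1.958)"
```

```text
t: 4.92
eef_pos: [0.5778, 0.1635, 0.1951]
ee_rot: [3.142, 0.0, -1.955]
force: [0.6, -0.6, -1.0]
width: 0.0516
t: 5.17
eef_pos: [0.5782, 0.2187, 0.1943]
ee_rot: [3.141, -0.0, -1.951]
force: [-0.1, 0.1, -1.2]
width: 0.0519
t 5.17 pos [0.5782 0.2187 0.1943] rot [ 3.1412e+00 -1.0000e-04 -1.9514e+00] w 0.0519 F [-0.1  0.1 -1.2]
slide [ 0.0101 -0.0084  0.0687] turn [ 0.0001 -0.      0.0011]
t 5.32 pos [0.5781 0.2149 0.1947] rot [ 3.1411e+00 -7.0000e-04 -1.9547e+00] w 0.0518 F [-1.3 -0.8 -1.6]
slide [ 0.0028 -0.0057  0.0693] turn [ 0.0001 -0.0001  0.0005]
```

View pics/w3.png

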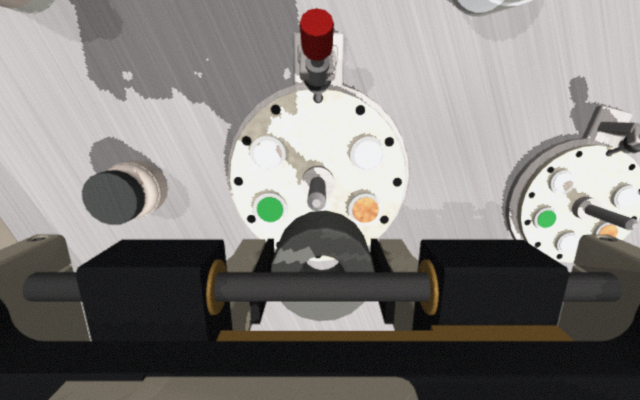

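View pics/s3z.png

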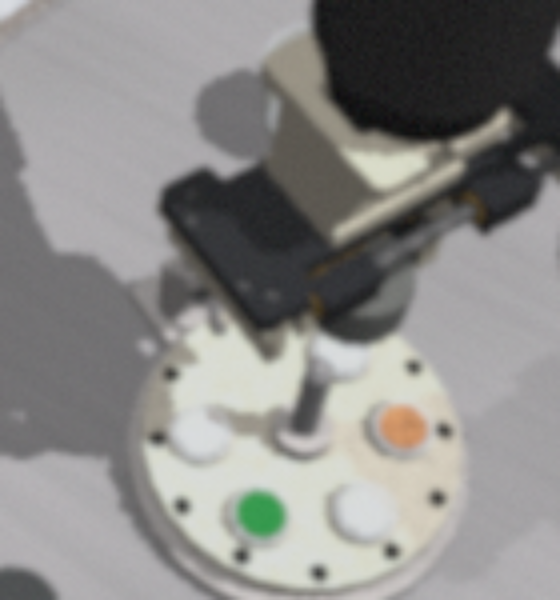

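```bash
python3 -c "
from h import *
c=get_calibration('wrist');np.savez('w4.npz',**c);s=get_state();im=grab_frame('wrist');cv2.imwrite('pics/w4.png',im[:,:,::-1])
print(s['eef_pos'],s['ee_rot'])
print(np.round(proj(c,[.5802,.2125,.112]),1),np.round(proj(c,[.5802,.2125,.042]),1))
p=[]
for st,(u,v) in blobs(im,(0,0,0),(180,255,70),(228,75,412,240),8):
    if st[4]<140: p.append(onz(c,u,v,.03)[:2]); print(u,v,st[4])
p=np.array(p);r=np.linalg.norm(p-[.5802,.2125],axis=1);print(r.round(4));k=abs(r-.0828)<.005
A=np.c_[2*p[k],np.ones(k.sum())];x=np.linalg.lstsq(A,(p[k]**2).sum(1),rcond=None)[0];print(k.sum(),x[:2],np.sqrt(x[2]+x[0]**2+x[1]**2))
cv2.imwrite('pics/w4z.png',cv2.resize(im[150:330,250:400],None,fx=4,fy=4)[:580,:,::-1])
"
```

```text
[0.57813071 0.21488169 0.19466814] [ 3.14108129e+00 -6.94233789e-04 -1.95470551e+00]
[317.1 210. ] [318.  189.4]
276.53 113.07 59
360.75 113.38 52
247.8 144.44 54
389.65 144.65 49
239.7 184.45 47
397.88 184.88 43
313.7 185.7 10
312.5 191.6 10
252.62 221.95 40
384.92 222.05 38
[0.0846 0.0851 0.0832 0.0845 0.082  0.0835 0.0047 0.0079 0.081  0.0822]
8 [0.57868127 0.21059927] 0.08273755641705041
```

View pics/w4z.png

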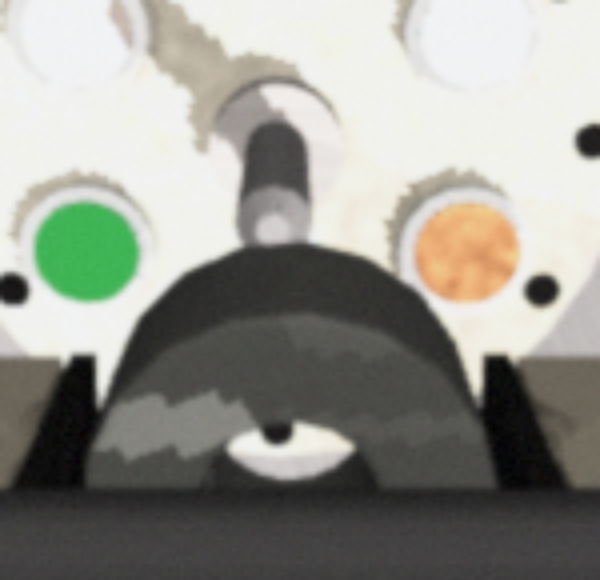

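```bash
python3 -m crank '[{"turn":[0,0,0],"slide":[0.0085,-0.005,0.05],"fingers":-1},{"turn":[0,0,0],"slide":[0.0085,-0.005,0.09],"fingers":-1},{"turn":[0,0,0],"slide":[0.0085,-0.005,0.118],"fingers":-1},{"turn":[0,0,0],"slide":[0.0085,-0.005,0.118],"fingers":-1},{"turn":[0,0,0],"slide":[0.0085,-0.005,0.118],"fingers":-1}]' 25
python3 -c "
from h import *
s=get_state()
c=get_calibration('wrist');np.savez('w5.npz',**c);im=grab_frame('wrist');cv2.imwrite('pics/w5.png',im[:,:,::-1])
cv2.imwrite('pics/w5z.png',cv2.resize(im[100:345,200:450],None,fx=3,fy=3)[:590,:,::-1])
im=grab_frame('top');cv2.imwrite('pics/t5z.png',cv2.resize(im[140:250,200:340],None,fx=5,fy=5)[:,:,::-1])
plan([.5788,0.2100,.117],-1.958)"
```

```text
t: 5.78
eef_pos: [0.5792, 0.209, 0.1359]
ee_rot: [3.141, -0.001, -1.956]
force: [0.9, 0.3, -0.5]
width: 0.052
t 5.88 pos [0.58   0.2101 0.1373] rot [-3.1404e+00  1.2000e-03 -1.9555e+00] w 0.052 F [ 0.3  0.6 -1.1]
slide [0.0011 0.0023 0.0407] turn [-0.0002  0.0002  0.0004]
```

View pics/w5z.png

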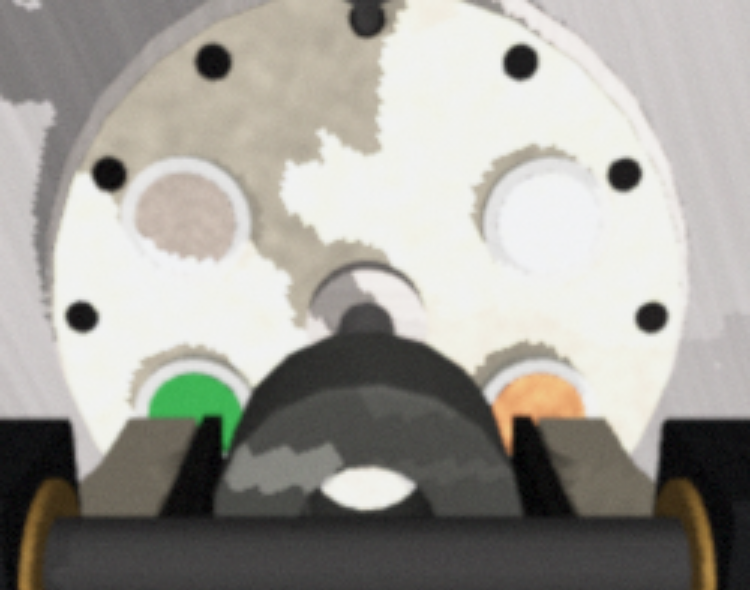

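View pics/t5z.png

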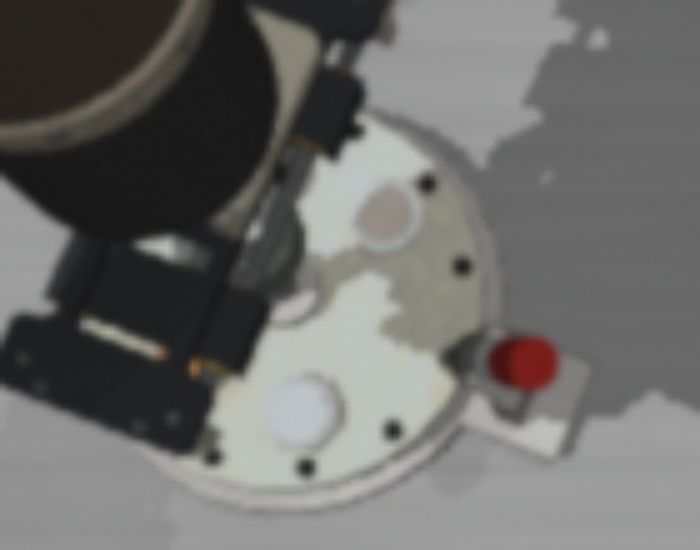

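```bash
python3 -m crank '[{"turn":[0,0,0],"slide":[0,0,0.01],"fingers":-1},{"turn":[0,0,0],"slide":[0,0,0.02],"fingers":-1},{"turn":[0,0,0],"slide":[0,0,0.03],"fingers":-1},{"turn":[0,0,0],"slide":[0,0,0.036],"fingers":-1},{"turn":[0,0,0],"slide":[0,0,0.036],"fingers":-1}]' 25
python3 -c "
from h import *
im=grab_frame('wrist');cv2.imwrite('pics/w6z.png',cv2.resize(im[100:345,200:450],None,fx=3,fy=3)[:590,:,::-1])
plan([.5788,0.2100,.08],-1.958)"
```

```text
t: 6.3
eef_pos: [0.5787, 0.2102, 0.117]
ee_rot: [3.141, -0.001, -1.955]
force: [-0.5, -0.7, -1.5]
width: 0.052
t 6.35 pos [0.5789 0.2103 0.1174] rot [ 3.1411e+00 -9.0000e-04 -1.9548e+00] w 0.0514 F [ 0.7 -0.4 -1.3]
slide [ 0.0006 -0.0001  0.0749] turn [ 0.0001 -0.0001  0.0005]
```

View pics/w6z.png

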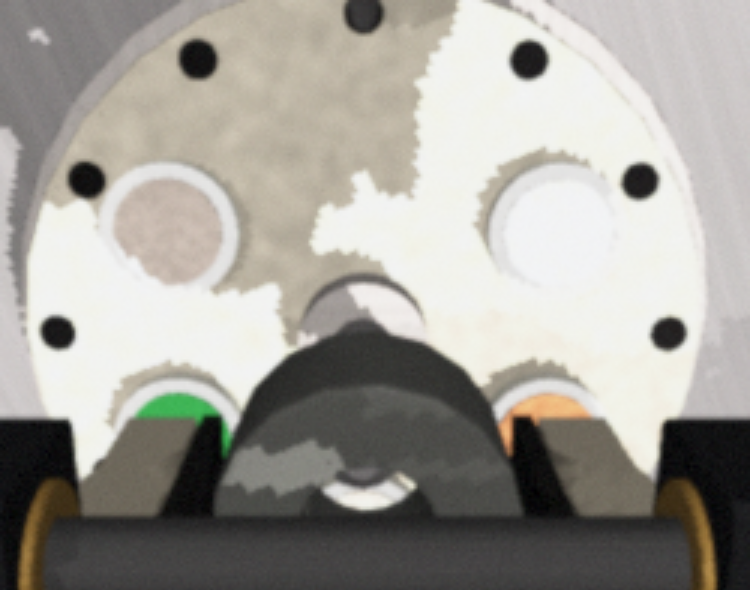

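```bash
python3 -m crank '[{"turn":[0,0,0],"slide":[0,0,0.015],"fingers":-1},{"turn":[0,0,0],"slide":[0,0,0.03],"fingers":-1},{"turn":[0,0,0],"slide":[0,0,0.045],"fingers":-1},{"turn":[0,0,0],"slide":[0,0,0.06],"fingers":-1},{"turn":[0,0,0],"slide":[0,0,0.06],"fingers":-1}]' 25
python3 -c "
from h import *
im=grab_frame('wrist');cv2.imwrite('pics/w7z.png',cv2.resize(im[100:345,200:450],None,fx=3,fy=3)[:590,:,::-1])
plan([.5788,0.2100,.0523],-1.958)"
```

```text
t: 6.77
eef_pos: [0.5781, 0.2098, 0.0857]
ee_rot: [3.14, -0.003, -1.955]
force: [-0.9, -0.0, -1.3]
width: 0.0517
t 6.82 pos [0.5785 0.21   0.0866] rot [ 3.1403e+00 -2.0000e-03 -1.9549e+00] w 0.052 F [ 0.1 -0.5 -0.9]
slide [-0.0004 -0.0006  0.0686] turn [ 0.0002 -0.0003  0.0005]
```

View pics/w7z.png

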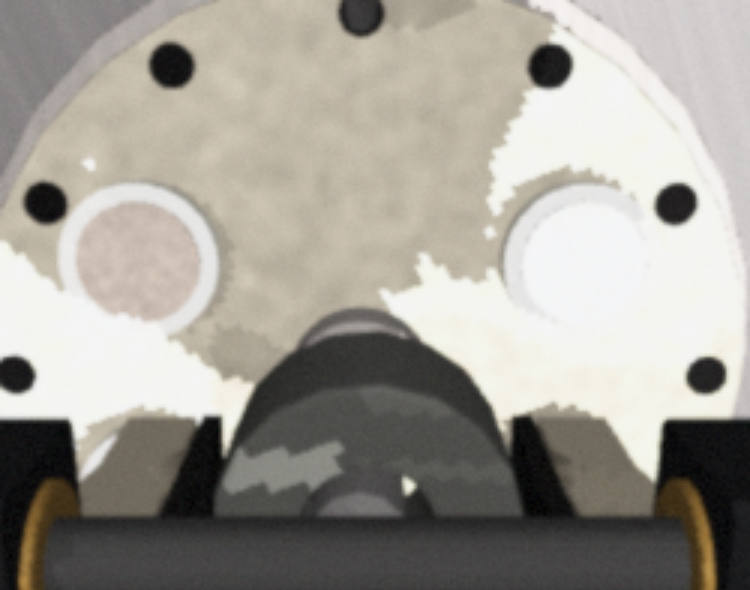

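```bash
python3 -m crank '[{"turn":[0,0,0],"slide":[0,-0.0015,0.015],"fingers":-1},{"turn":[0,0,0],"slide":[0,-0.0015,0.03],"fingers":-1},{"turn":[0,0,0],"slide":[0,-0.0015,0.045],"fingers":-1},{"turn":[0,0,0],"slide":[0,-0.0015,0.06],"fingers":-1},{"turn":[0,0,0],"slide":[0,-0.0015,0.06],"fingers":-1}]' 25
python3 -m crank '[{"turn":[0,0,0],"slide":[0,0,0.003],"fingers":-1},{"turn":[0,0,0],"slide":[0,0,0.006],"fingers":-1},{"turn":[0,0,0],"slide":[0,0,0.008],"fingers":-1},{"turn":[0,0,0],"slide":[0,0,0.008],"fingers":-1}]' 25
```

```text
t: 7.23
eef_pos: [0.5788, 0.2095, 0.0559]
ee_rot: [3.14, -0.002, -1.955]
force: [-0.3, 0.0, -1.1]
width: 0.0517
t: 7.57
eef_pos: [0.5799, 0.2102, 0.054]
ee_rot: [-3.142, 0.0, -1.955]
force: [-0.1, -0.1, -0.4]
width: 0.0518
```

```bash
python3 -m crank '[{"turn":[0,0,0],"slide":[0,0,0.002],"fingers":-1},{"turn":[0,0,0],"slide":[0,0,0.004],"fingers":-1},{"turn":[0,0,0],"slide":[0,0,0.005],"fingers":-1},{"turn":[0,0,0],"slide":[0,0,0.005],"fingers":-1}]' 25
```

```text
t: 7.9
eef_pos: [0.5801, 0.2103, 0.0523]
ee_rot: [-3.141, 0.001, -1.955]
force: [-1.3, -0.3, 3.3]
width: 0.0518
```

```bash
python3 -m crank '[{"turn":[0,0,0],"slide":[0,0,0.002],"fingers":-1},{"turn":[0,0,0],"slide":[0,0,0.003],"fingers":-1},{"turn":[0,0,0],"slide":[0,0,0.003],"fingers":-1}]' 25
python3 -m crank '[{"turn":[0,0,0],"slide":[0,0,-0.002],"fingers":0.3},{"turn":[0,0,0],"slide":[0,0,-0.002],"fingers":0.6},{"turn":[0,0,0],"slide":[0,0,-0.002],"fingers":0.6},{"turn":[0,0,0],"slide":[0,0,-0.002],"fingers":0.6},{"turn":[0,0,0],"slide":[0,0,-0.002],"fingers":0.6}]' 25
```

```text
t: 8.15
eef_pos: [0.5802, 0.2104, 0.0522]
ee_rot: [-3.14, 0.001, -1.954]
force: [-5.5, -0.2, 16.1]
width: 0.052
t: 8.57
eef_pos: [0.5798, 0.2101, 0.0507]
ee_rot: [3.141, -0.0, -1.955]
force: [1.0, 0.7, -0.5]
width: 0.0693
```

```bash
python3 -m crank '[{"turn":[0,0,0],"slide":[0,0,-0.02],"fingers":0.6},{"turn":[0,0,0],"slide":[0,0,-0.07],"fingers":0.6},{"turn":[0,0,0],"slide":[0,0,-0.15],"fingers":0.6},{"turn":[0,0,0],"slide":[0,0,-0.23],"fingers":0.6},{"turn":[0,0,0],"slide":[0,0,-0.3],"fingers":0.6}]' 25
python3 -c "
from h import *
cal=get_calibration('wrist');im=grab_frame('wrist');cv2.imwrite('pics/w8.png',im[:,:,::-1])
plan([.505,0.0,.2],-1.958)"
```

```text
t: 8.98
eef_pos: [0.5801, 0.2101, 0.2042]
ee_rot: [-3.141, 0.001, -1.955]
force: [1.6, 1.4, 0.9]
width: 0.0702
t 9.03 pos [0.5834 0.2113 0.2122] rot [-3.1331  0.0082 -1.9534] w 0.0702 F [2.8 2.3 7.9]
slide [ 0.4508 -0.0122  0.0208] turn [-0.0013  0.0013  0.0007]
```

View pics/w8.png

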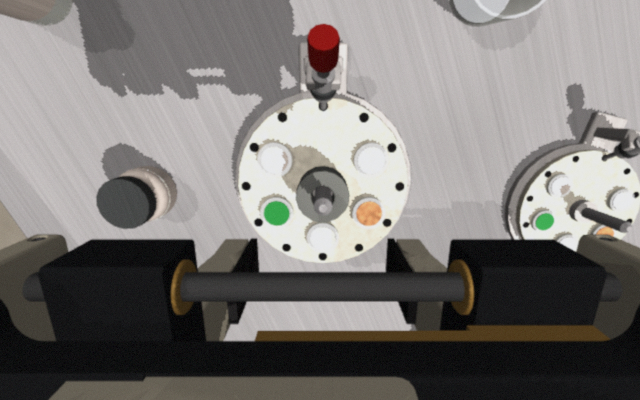

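The wide collar is seated on the post at (322,193). Now for the blue one.

```bash
python3 -m crank '[{"turn":[0,0,0],"slide":[0.45,-0.012,0.01],"fingers":0.6},{"turn":[0,0,0],"slide":[0.45,-0.012,0.01],"fingers":0.6},{"turn":[0,0,0],"slide":[0.45,-0.012,0.01],"fingers":0.6},{"turn":[0,0,0],"slide":[0.45,-0.012,0.01],"fingers":0.6},{"turn":[0,0,0],"slide":[0.45,-0.012,0.01],"fingers":0.6}]' 25
python3 -c "
from h import *
plan([.43,-.2235,.15],-1.958)"
```

```text
t: 9.45
eef_pos: [0.506, 0.0135, 0.197]
ee_rot: [-3.141, 0.0, -1.954]
force: [1.4, -0.5, 0.3]
width: 0.0701
t 9.45 pos [0.506  0.0135 0.197 ] rot [-3.1409e+00  5.0000e-04 -1.9542e+00] w 0.0701 F [ 1.4 -0.5  0.3]
slide [ 0.4965 -0.0363  0.0938] turn [-0.0001  0.0001  0.0006]
```

```bash
python3 -m crank '[{"turn":[0,0,0],"slide":[0.48,-0.036,0.05],"fingers":0.6},{"turn":[0,0,0],"slide":[0.48,-0.036,0.05],"fingers":0.6},{"turn":[0,0,0],"slide":[0.48,-0.036,0.05],"fingers":0.6},{"turn":[0,0,0],"slide":[0.48,-0.036,0.05],"fingers":0.6},{"turn":[0,0,0],"slide":[0.48,-0.036,0.05],"fingers":0.6}]' 25
python3 -m crank '[{"turn":[0,0,0],"slide":[0.08,0,0.04],"fingers":0.6},{"turn":[0,0,0],"slide":[0.08,0,0.04],"fingers":0.6},{"turn":[0,0,0],"slide":[0.08,0,0.04],"fingers":0.6},{"turn":[0,0,0],"slide":[0.08,0,0.04],"fingers":0.6}]' 25
python3 -c "
from h import *
c=get_calibration('wrist');np.savez('w9.npz',**c);im=grab_frame('wrist');cv2.imwrite('pics/w9.png',im[:,:,::-1])
u,v=proj(c,[.43,-.2245,.028]);print(u,v);u=int(u)-50;v=int(v)-50;print(u,v)
cv2.imwrite('pics/w9z.png',cv2.resize(im[v:v+100,u:u+100],None,fx=6,fy=6)[:,:,::-1])
plan([.43,-.2245,.01],-1.958)"
```

```text
t: 9.87
eef_pos: [0.4431, -0.184, 0.1756]
ee_rot: [-3.14, 0.0, -1.954]
force: [0.6, -0.9, 0.1]
width: 0.0702
t: 10.2
eef_pos: [0.4292, -0.2197, 0.1553]
ee_rot: [-3.141, -0.0, -1.956]
force: [0.4, -0.2, 0.1]
width: 0.0699
318.07277908716344 192.8903934712599
268 142
t 10.25 pos [ 0.4297 -0.2192  0.1556] rot [-3.1405e+00  1.0000e-04 -1.9547e+00] w 0.0702 F [-1.   0.3  0.4]
slide [ 0.0097 -0.0042  0.2912] turn [-0.0002  0.      0.0005]
```

View pics/w9z.png

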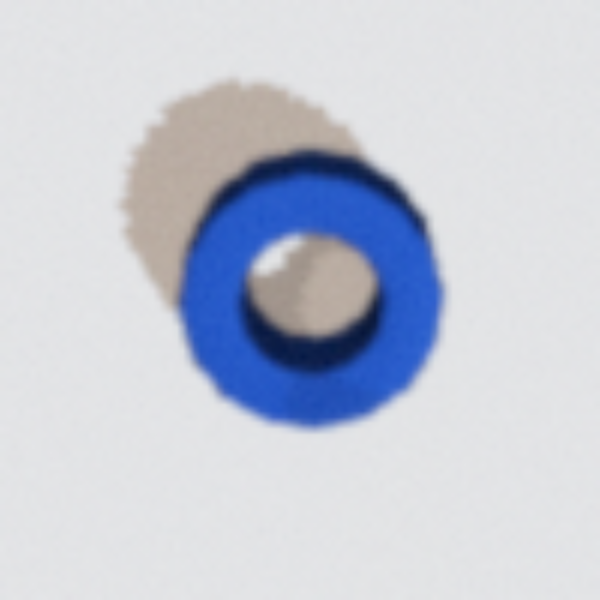

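```bash
python3 -m crank '[{"turn":[0,0,0],"slide":[0.0115,-0.002,0.08],"fingers":0.6},{"turn":[0,0,0],"slide":[0.0115,-0.002,0.15],"fingers":0.6},{"turn":[0,0,0],"slide":[0.0115,-0.002,0.21],"fingers":0.6},{"turn":[0,0,0],"slide":[0.0115,-0.002,0.25],"fingers":0.6},{"turn":[0,0,0],"slide":[0.0115,-0.002,0.27],"fingers":0.6}]' 25
python3 -c "
from h import *
plan([.4288,-.2249,.01],-1.958)"
```

```text
t: 10.67
eef_pos: [0.4275, -0.2236, 0.0178]
ee_rot: [3.139, -0.001, -1.953]
force: [0.4, -0.3, 0.3]
width: 0.07
t 10.67 pos [ 0.4275 -0.2236  0.0178] rot [ 3.1391e+00 -6.0000e-04 -1.9526e+00] w 0.07 F [ 0.4 -0.3  0.3]
slide [ 0.0015 -0.0034  0.0157] turn [ 0.0004 -0.0001  0.0009]
```

```bash
python3 -m crank '[{"turn":[0,0,0],"slide":[0.001,-0.002,0.01],"fingers":0.6},{"turn":[0,0,0],"slide":[0.001,-0.002,0.02],"fingers":0.6},{"turn":[0,0,0],"slide":[0.001,-0.002,0.02],"fingers":0},{"turn":[0,0,0],"slide":[0.001,-0.002,0.02],"fingers":-1},{"turn":[0,0,0],"slide":[0.001,-0.002,0.02],"fingers":-1}]' 25
python3 -m crank '[{"turn":[0,0,0],"slide":[0,0,0],"fingers":-1},{"turn":[0,0,0],"slide":[0,0,0],"fingers":-1},{"turn":[0,0,0],"slide":[0,0,0],"fingers":-1},{"turn":[0,0,0],"slide":[0,0,0],"fingers":-1}]' 25
```

```text
t: 11.08
eef_pos: [0.4294, -0.2258, 0.0108]
ee_rot: [-3.14, 0.0, -1.954]
force: [-0.5, 0.1, 0.7]
width: 0.0559
t: 11.42
eef_pos: [0.429, -0.2261, 0.0105]
ee_rot: [-3.14, 0.0, -1.955]
force: [-0.7, 1.4, 6.0]
width: 0.0413
```

```bash
python3 -m crank '[{"turn":[0,0,0],"slide":[0,0,-0.03],"fingers":-1},{"turn":[0,0,0],"slide":[0,0,-0.1],"fingers":-1},{"turn":[0,0,0],"slide":[0,0,-0.18],"fingers":-1},{"turn":[0,0,0],"slide":[0,0,-0.26],"fingers":-1},{"turn":[0,0,0],"slide":[0,0,-0.34],"fingers":-1}]' 25
python3 -c "
from h import *
plan([.52,0.0,.2],-1.958)"
```

```text
t: 11.83
eef_pos: [0.4277, -0.226, 0.1818]
ee_rot: [3.141, -0.0, -1.955]
force: [1.6, -0.3, -1.0]
width: 0.0411
t 11.83 pos [ 0.4277 -0.226   0.1818] rot [ 3.1412 -0.     -1.9551] w 0.0411 F [ 1.6 -0.3 -1. ]
slide [-0.4882 -0.0016 -0.0365] turn [ 0.0001 -0.      0.0005]
```

```bash
python3 -m crank '[{"turn":[0,0,0],"slide":[-0.488,0,-0.03],"fingers":-1},{"turn":[0,0,0],"slide":[-0.488,0,-0.03],"fingers":-1},{"turn":[0,0,0],"slide":[-0.488,0,-0.03],"fingers":-1},{"turn":[0,0,0],"slide":[-0.488,0,-0.03],"fingers":-1},{"turn":[0,0,0],"slide":[-0.488,0,-0.03],"fingers":-1}]' 25
python3 -c "
from h import *
plan([.5798,0.2101,.195],-1.958)"
```

```text
t: 12.25
eef_pos: [0.5065, -0.0315, 0.1931]
ee_rot: [-3.141, 0.001, -1.956]
force: [0.7, -0.5, -1.0]
width: 0.0412
t 12.25 pos [ 0.5065 -0.0315  0.1931] rot [-3.1411e+00  7.0000e-04 -1.9556e+00] w 0.0412 F [ 0.7 -0.5 -1. ]
slide [-0.5028  0.0454 -0.0035] turn [-0.0001  0.0001  0.0004]
```

```bash
python3 -m crank '[{"turn":[0,0,0],"slide":[-0.49,0.045,0],"fingers":-1},{"turn":[0,0,0],"slide":[-0.49,0.045,0],"fingers":-1},{"turn":[0,0,0],"slide":[-0.49,0.045,0],"fingers":-1},{"turn":[0,0,0],"slide":[-0.49,0.045,0],"fingers":-1},{"turn":[0,0,0],"slide":[-0.49,0.045,0],"fingers":-1}]' 25
python3 -m crank '[{"turn":[0,0,0],"slide":[-0.06,0.002,0],"fingers":-1},{"turn":[0,0,0],"slide":[-0.06,0.002,0],"fingers":-1},{"turn":[0,0,0],"slide":[-0.06,0.002,0],"fingers":-1},{"turn":[0,0,0],"slide":[-0.06,0.002,0],"fingers":-1}]' 25
python3 -c "
from h import *
im=grab_frame('wrist');cv2.imwrite('pics/w10z.png',cv2.resize(im[100:345,200:450],None,fx=3,fy=3)[:590,:,::-1])
plan([.5800,0.2101,.13],-1.958)"
```

```text
t: 12.67
eef_pos: [0.5664, 0.1683, 0.1926]
ee_rot: [3.141, 0.0, -1.955]
force: [1.3, -1.0, -0.2]
width: 0.041
t: 13.0
eef_pos: [0.5763, 0.1942, 0.192]
ee_rot: [3.141, -0.001, -1.955]
force: [-0.0, 0.1, -0.7]
width: 0.0412
t 13.05 pos [0.5763 0.1937 0.1923] rot [ 3.1410e+00 -7.0000e-04 -1.9553e+00] w 0.041 F [ 0.8 -0.9 -1.5]
slide [-0.0332  0.0054  0.1247] turn [ 0.0001 -0.0001  0.0004]
```

View pics/w10z.png

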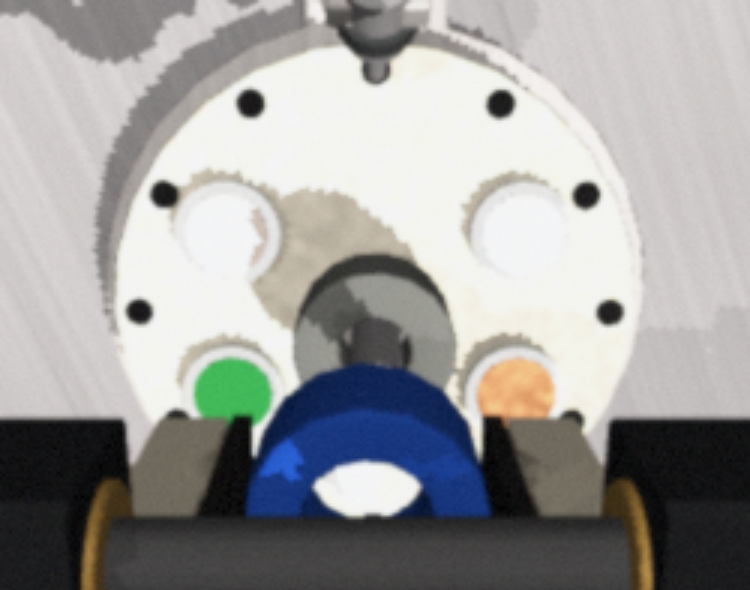

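```bash
python3 -m crank '[{"turn":[0,0,0],"slide":[-0.033,0.005,0.03],"fingers":-1},{"turn":[0,0,0],"slide":[-0.033,0.005,0.07],"fingers":-1},{"turn":[0,0,0],"slide":[-0.033,0.005,0.11],"fingers":-1},{"turn":[0,0,0],"slide":[-0.033,0.005,0.122],"fingers":-1},{"turn":[0,0,0],"slide":[-0.033,0.005,0.122],"fingers":-1}]' 25
python3 -m crank '[{"turn":[0,0,0],"slide":[0,0,0],"fingers":-1}]' 25
python3 -c "
from h import *
im=grab_frame('wrist');cv2.imwrite('pics/w11z.png',cv2.resize(im[100:345,200:450],None,fx=3,fy=3)[:590,:,::-1])
plan([.5800,0.2101,.0785],-1.958)"
```

```text
t: 13.47
eef_pos: [0.5795, 0.209, 0.1302]
ee_rot: [3.14, -0.003, -1.956]
force: [0.1, 0.3, -0.6]
width: 0.0414
t: 13.55
eef_pos: [0.581, 0.21, 0.1324]
ee_rot: [-3.141, -0.0, -1.955]
force: [1.1, -0.2, -0.3]
width: 0.0408
t 13.6 pos [0.5813 0.2104 0.133 ] rot [-3.1404e+00  1.0000e-03 -1.9553e+00] w 0.0413 F [0.3 0.4 0.2]
slide [0.0017 0.0024 0.109 ] turn [-0.0002  0.0002  0.0004]
```

View pics/w11z.png

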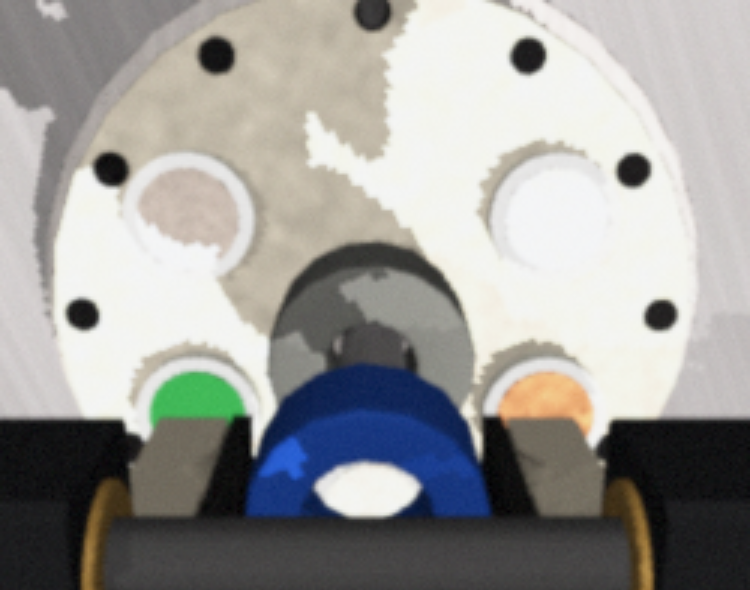

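```bash
python3 -m crank '[{"turn":[0,0,0],"slide":[0.001,0.0015,0.01],"fingers":-1},{"turn":[0,0,0],"slide":[0.001,0.0015,0.02],"fingers":-1},{"turn":[0,0,0],"slide":[0.001,0.0015,0.03],"fingers":-1},{"turn":[0,0,0],"slide":[0.001,0.0015,0.04],"fingers":-1},{"turn":[0,0,0],"slide":[0.001,0.0015,0.04],"fingers":-1}]' 25
python3 -c "
from h import *
im=grab_frame('wrist');cv2.imwrite('pics/w12z.png',cv2.resize(im[100:345,200:450],None,fx=3,fy=3)[:590,:,::-1])
plan([.5800,0.2101,.0785],-1.958)"
```

```text
t: 14.02
eef_pos: [0.5791, 0.2102, 0.1103]
ee_rot: [3.14, -0.001, -1.955]
force: [-0.6, 0.2, -0.7]
width: 0.0409
t 14.07 pos [0.5794 0.2103 0.1108] rot [ 3.1408e+00 -1.1000e-03 -1.9548e+00] w 0.0408 F [ 0.1 -0.6  0.3]
slide [-0.0001 -0.0014  0.0647] turn [ 0.0001 -0.0002  0.0005]
```

View pics/w12z.png

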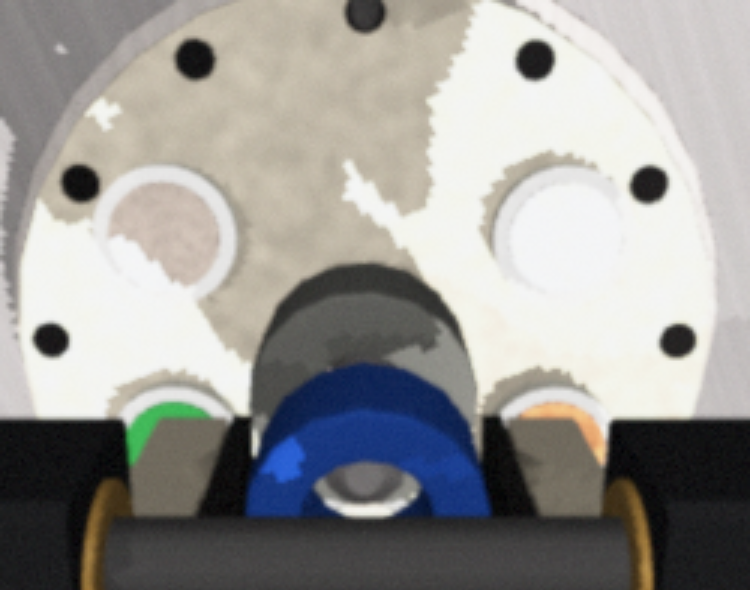

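```bash
python3 -m crank '[{"turn":[0,0,0],"slide":[0,0,0.014],"fingers":-1},{"turn":[0,0,0],"slide":[0,0,0.028],"fingers":-1},{"turn":[0,0,0],"slide":[0,0,0.042],"fingers":-1},{"turn":[0,0,0],"slide":[0,0,0.056],"fingers":-1},{"turn":[0,0,0],"slide":[0,0,0.058],"fingers":-1}]' 25
python3 -m crank '[{"turn":[0,0,0],"slide":[0,0,0.002],"fingers":-1},{"turn":[0,0,0],"slide":[0,0,0.004],"fingers":-1},{"turn":[0,0,0],"slide":[0,0,0.006],"fingers":-1},{"turn":[0,0,0],"slide":[0,0,0.008],"fingers":-1},{"turn":[0,0,0],"slide":[0,0,0.008],"fingers":-1}]' 25
```

```text
t: 14.48
eef_pos: [0.5789, 0.21, 0.0807]
ee_rot: [3.14, -0.002, -1.955]
force: [-0.8, -0.4, -1.6]
width: 0.0414
t: 14.9
eef_pos: [0.5798, 0.2106, 0.0787]
ee_rot: [-3.142, 0.0, -1.955]
force: [-1.3, 0.3, -0.2]
width: 0.0409
```

```bash
python3 -m crank '[{"turn":[0,0,0],"slide":[0,0,0.002],"fingers":-1},{"turn":[0,0,0],"slide":[0,0,0.004],"fingers":-1},{"turn":[0,0,0],"slide":[0,0,0.004],"fingers":-1}]' 25
```

```text
t: 15.15
eef_pos: [0.58, 0.2107, 0.0785]
ee_rot: [-3.141, 0.001, -1.954]
force: [-4.8, -0.7, 10.9]
width: 0.041
```

```bash
python3 -m crank '[{"turn":[0,0,0],"slide":[0,0,-0.003],"fingers":0},{"turn":[0,0,0],"slide":[0,0,-0.003],"fingers":0.4},{"turn":[0,0,0],"slide":[0,0,-0.003],"fingers":0.4},{"turn":[0,0,0],"slide":[0,0,-0.003],"fingers":0.4},{"turn":[0,0,0],"slide":[0,0,-0.003],"fingers":0.4}]' 25
python3 -m crank '[{"turn":[0,0,0],"slide":[0,0,-0.03],"fingers":0.4},{"turn":[0,0,0],"slide":[0,0,-0.1],"fingers":0.4},{"turn":[0,0,0],"slide":[0,0,-0.17],"fingers":0.4},{"turn":[0,0,0],"slide":[0,0,-0.2],"fingers":0.4},{"turn":[0,0,0],"slide":[0,0,-0.2],"fingers":0.4}]' 25
python3 -m crank '[{"turn":[0,0,0],"slide":[0,0,0],"fingers":0.4}]' 25
python3 -c "
from h import *
c=get_calibration('wrist');np.savez('w13.npz',**c);im=grab_frame('wrist');cv2.imwrite('pics/w13.png',im[:,:,::-1])
print(proj(c,[.5334,.0981,.098]))
plan([.5334,0.0981,.15],-1.958)"
```

```text
t: 15.57
eef_pos: [0.5797, 0.2105, 0.0779]
ee_rot: [3.141, -0.0, -1.955]
force: [-0.2, 0.1, -0.4]
width: 0.0602
t: 15.98
eef_pos: [0.582, 0.2117, 0.1829]
ee_rot: [-3.137, 0.006, -1.954]
force: [0.3, 1.0, 0.6]
width: 0.0612
t: 16.07
eef_pos: [0.5802, 0.2109, 0.1791]
ee_rot: [-3.141, 0.002, -1.955]
force: [0.1, -0.2, -0.3]
width: 0.0615
(np.float64(322.3110909499932), np.float64(42.51678412501846))
t 16.12 pos [0.5795 0.2105 0.1778] rot [ 3.1412e+00  2.0000e-04 -1.9551e+00] w 0.0613 F [-0.2 -0.8 -0.1]
slide [0.2429 0.0012 0.0556] turn [0.0001 0.     0.0005]
```

View pics/w13.png

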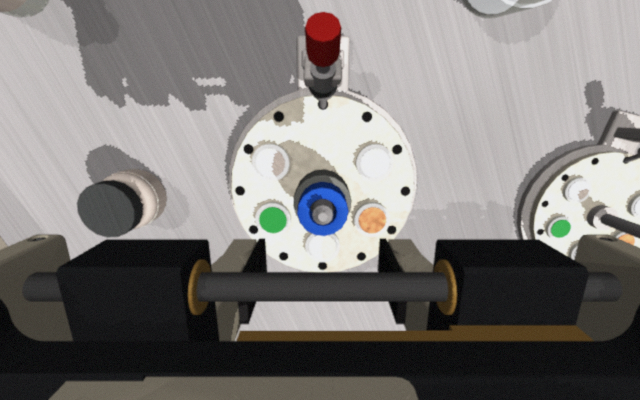

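```bash
python3 -m crank '[{"turn":[0,0,0],"slide":[0.243,0.001,0.02],"fingers":0.4},{"turn":[0,0,0],"slide":[0.243,0.001,0.04],"fingers":0.4},{"turn":[0,0,0],"slide":[0.243,0.001,0.05],"fingers":0.4},{"turn":[0,0,0],"slide":[0.243,0.001,0.05],"fingers":0.4},{"turn":[0,0,0],"slide":[0.243,0.001,0.05],"fingers":0.4}]' 50
python3 -m crank '[{"turn":[0,0,0],"slide":[0,0,0],"fingers":0.4},{"turn":[0,0,0],"slide":[0,0,0],"fingers":0.4}]' 50
python3 -c "
from h import *
c=get_calibration('wrist');np.savez('w14.npz',**c);im=grab_frame('wrist');cv2.imwrite('pics/w14.png',im[:,:,::-1])
print(proj(c,[.5334,.0978,.099]))
plan([.5334,0.0976,.0815],-1.958)"
```

```text
t: 16.53
eef_pos: [0.5319, 0.0958, 0.1514]
ee_rot: [3.139, -0.003, -1.957]
force: [0.1, 0.5, -0.3]
width: 0.0614
t: 16.7
eef_pos: [0.5343, 0.0986, 0.1528]
ee_rot: [3.141, -0.0, -1.955]
force: [0.1, 0.2, 0.2]
width: 0.0618
(np.float64(321.17938494175405), np.float64(222.50745655984406))
t 16.75 pos [0.5343 0.0989 0.1529] rot [ 3.1415e+00 -2.0000e-04 -1.9541e+00] w 0.0612 F [-0.1  0.7 -0.6]
slide [0.003  0.0006 0.1427] turn [ 0.     -0.      0.0006]
```

View pics/w14.png

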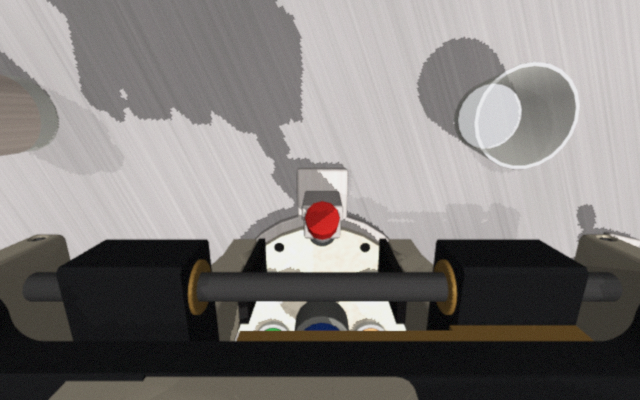

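```bash
python3 -m crank '[{"turn":[0,0,0],"slide":[0.005,0,0.03],"fingers":0.4},{"turn":[0,0,0],"slide":[0.005,0,0.07],"fingers":0.4},{"turn":[0,0,0],"slide":[0.005,0,0.105],"fingers":0.4},{"turn":[0,0,0],"slide":[0.005,0,0.13],"fingers":0.4},{"turn":[0,0,0],"slide":[0.005,0,0.14],"fingers":0.4}]' 50
python3 -m crank '[{"turn":[0,0,0],"slide":[0,0,0],"fingers":0.4},{"turn":[0,0,0],"slide":[0,0,0],"fingers":-0.2},{"turn":[0,0,0],"slide":[0,0,0],"fingers":-1},{"turn":[0,0,0],"slide":[0,0,0],"fingers":-1},{"turn":[0,0,0],"slide":[0,0,0],"fingers":-1}]' 50
python3 -m crank '[{"turn":[0,0,0],"slide":[0,0,0],"fingers":-1},{"turn":[0,0,0],"slide":[0,0,0],"fingers":-1},{"turn":[0,0,0],"slide":[0,0,0],"fingers":-1}]' 50
python3 -c "
from h import *
im=grab_frame('top');cv2.imwrite('pics/t15z.png',cv2.resize(im[150:270,220:360],None,fx=5,fy=5)[:,:,::-1])
im=grab_frame('scene');cv2.imwrite('pics/s15z.png',cv2.resize(im[150:300,300:440],None,fx=4,fy=4)[:,:,::-1])
plan([.5334,0.0976,.0815],-1.958)"
```

```text
t: 17.17
eef_pos: [0.5322, 0.0962, 0.0811]
ee_rot: [3.14, -0.002, -1.954]
force: [0.4, -0.2, -0.4]
width: 0.0616
t: 17.58
eef_pos: [0.5333, 0.0961, 0.0839]
ee_rot: [-3.141, 0.001, -1.955]
force: [0.2, -0.2, -0.2]
width: 0.0403
t: 17.83
eef_pos: [0.5332, 0.0957, 0.0835]
ee_rot: [-3.141, 0.0, -1.955]
force: [0.5, -0.9, 1.0]
width: 0.023
t 17.93 pos [0.5332 0.0957 0.0835] rot [-3.1410e+00  3.0000e-04 -1.9548e+00] w 0.0231 F [ 0.8 -1.2  1.6]
slide [-0.0036  0.001   0.0039] turn [-0.0001  0.      0.0005]
```

View pics/s15z.png

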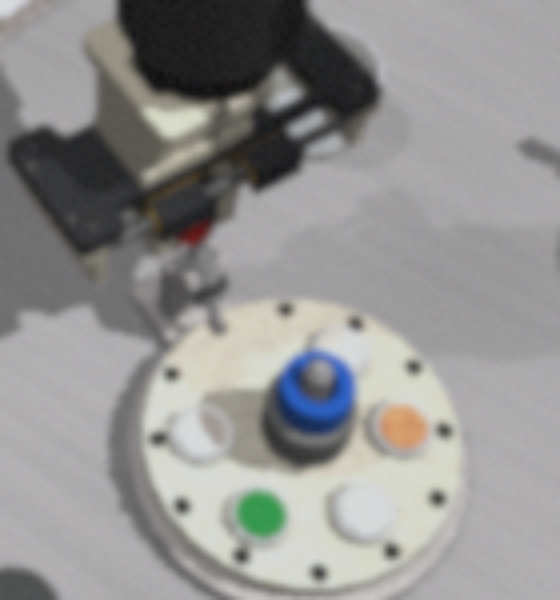

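```bash
python3 -m crank '[{"turn":[0,0,0],"slide":[0.002,0,-0.0035],"fingers":-1},{"turn":[0,0,0],"slide":[0.004,0,-0.0069],"fingers":-1},{"turn":[0,0,0],"slide":[0.006,0,-0.0104],"fingers":-1},{"turn":[0,0,0],"slide":[0.008,0,-0.0139],"fingers":-1},{"turn":[0,0,0],"slide":[0.008,0,-0.0139],"fingers":-1}]' 55
python3 -m crank '[{"turn":[0,0,0],"slide":[0.002,0,-0.0035],"fingers":-1},{"turn":[0,0,0],"slide":[0.004,0,-0.0069],"fingers":-1},{"turn":[0,0,0],"slide":[0.006,0,-0.0104],"fingers":-1},{"turn":[0,0,0],"slide":[0.006,0,-0.0104],"fingers":-1}]' 55
```

```text
t: 18.35
eef_pos: [0.5317, 0.0922, 0.0902]
ee_rot: [-3.141, 0.001, -1.955]
force: [5.7, 0.9, -7.4]
width: 0.023
t: 18.68
eef_pos: [0.5306, 0.0895, 0.0952]
ee_rot: [-3.141, 0.001, -1.955]
force: [6.5, 1.9, -8.9]
width: 0.0228
```

```bash
python3 -m crank '[{"turn":[0,0,0],"slide":[0.001,0,-0.0017],"fingers":-1},{"turn":[0,0,0],"slide":[0.002,0,-0.0035],"fingers":-1},{"turn":[0,0,0],"slide":[0.003,0,-0.0052],"fingers":-1},{"turn":[0,0,0],"slide":[0.003,0,-0.0052],"fingers":-1}]' 60
python3 -m crank '[{"turn":[0,0,0],"slide":[0.001,0,-0.0017],"fingers":-1},{"turn":[0,0,0],"slide":[0.001,0,-0.0017],"fingers":-1},{"turn":[0,0,0],"slide":[0.001,0,-0.0017],"fingers":-1}]' 60
```

```text
t: 19.02
eef_pos: [0.5301, 0.0883, 0.0974]
ee_rot: [-3.141, 0.001, -1.955]
force: [6.8, 2.4, -10.8]
width: 0.0232
t: 19.27
eef_pos: [0.53, 0.0883, 0.0975]
ee_rot: [-3.142, 0.002, -1.955]
force: [9.4, 4.2, -19.0]
width: 0.0227
```

```bash
python3 -m crank '[{"turn":[0,0,0],"slide":[0,0,0],"fingers":-1},{"turn":[0,0,0],"slide":[0,0,0],"fingers":-1},{"turn":[0,0,0],"slide":[0,0,0],"fingers":-1},{"turn":[0,0,0],"slide":[0,0,0],"fingers":-1},{"turn":[0,0,0],"slide":[0,0,0],"fingers":-1}]' 60
python3 -c "
from h import *
im=grab_frame('top');cv2.imwrite('pics/t16.png',im[:,:,::-1])
im=grab_frame('scene');cv2.imwrite('pics/s16z.png',cv2.resize(im[150:300,300:440],None,fx=4,fy=4)[:,:,::-1])
im=grab_frame('wrist');cv2.imwrite('pics/w16.png',im[:,:,::-1])
plan([.53,0.0883,.0975])"
```

```text
t: 19.68
eef_pos: [0.53, 0.0883, 0.0975]
ee_rot: [-3.141, 0.001, -1.955]
force: [10.4, 3.9, -18.5]
width: 0.023
t 19.83 pos [0.53   0.0883 0.0975] rot [-3.1415e+00  1.4000e-03 -1.9552e+00] w 0.0229 F [ 10.8   5.1 -18.3]
slide [0.0001 0.0001 0.    ] turn [-0.      0.0002 -0.    ]
```

View pics/s16z.png

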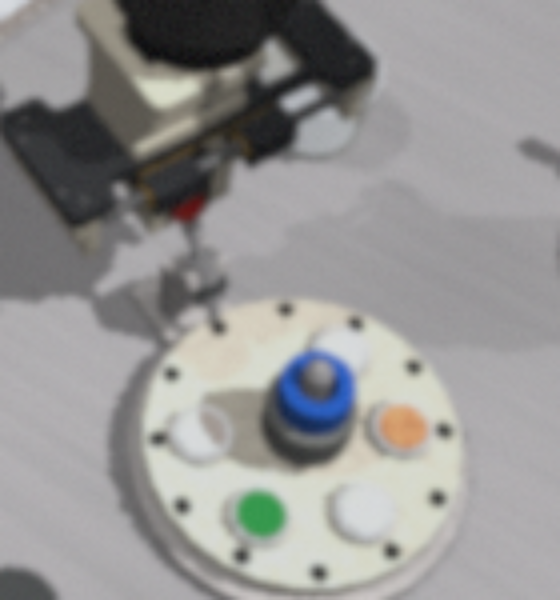

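View pics/t16.png

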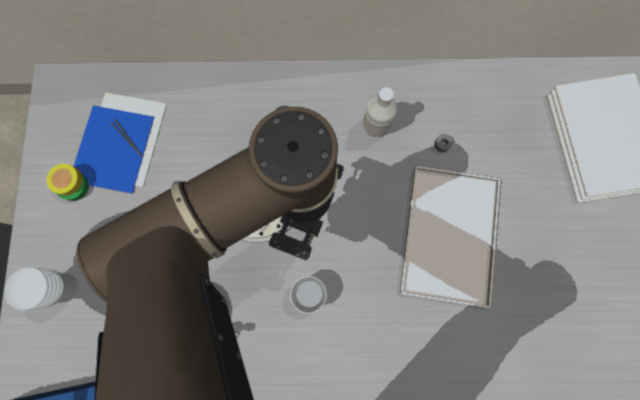

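View pics/w16.png

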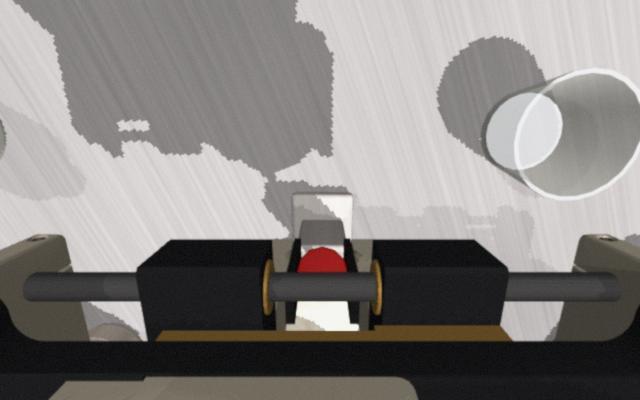

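The scene view shows the index hole now open at zoom (218,327), and the rod lengthened above the sleeve. Both collars are stacked on the post. The cup (308,295) and bottle (380,112) haven't moved in the top view, and the red knob is between the pads in the wrist view.

```bash
python3 -c "
from station import *
print(job_done()); s=get_state(); print(s['t'],s['eef_pos'],s['width'],s['force'])"
```

```text
the job is handed in; nothing more can be done
None
the job is handed in; nothing more can be done
```

The job is done and handed in at about 19.9 s. Both collars are on the post, and the gripper is holding the plunger back at its stop, clear of its hole.

- **Wide collar:** I lowered it until it stopped hard, at about 16 N. The tool height put its bottom face at 42 mm, the height of the shoulder.
- **Blue collar:** I lowered it onto the wide one until it stopped at about 11 N, with its bottom face at 72 mm. Pictures after release showed the two stacked on the post.
- **Plunger:** I gripped the knob only after both collars were on. The tool moved 16.1 mm along the slanting axis. The force then rose from about 11 N to 19 N with no further movement, so it is against the stop. Grip force is set to 60 N, with the fingers 23 mm apart on the knob.
- **Final pictures:** the index hole shows open and the pin is clear. The cup and bottle stand where they were. The arm hid the jar in the last view, but it never went near it.

**Disagreements:** the cameras differed by up to about 2.5 mm on where the post stands, so I used the wrist camera for the final alignment. At the end there was a sideways force of roughly 8 N across the jaws, because the grip on the knob was slightly off-centre. It did not slip in the last checks. I could not read the state after handing in.

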